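# Pop the filter hatch of the dust sampler

### The job

The stone-dust sampler on the carving bench (the case with the round air inlet on its deck) is due for a filter change: with closed fingertips, gently press its wide filter hatch down once on the ribbed end until the push-push latch lets go, then take the hand up and away so that it pops up. Watch that the hatch stays standing open: do not push it back down, hold it or force it. Leave the battery box's narrow hatch shut, pick nothing up, and leave the mallet, the chisel and the marble offcut where they lie.

Things in the scene. Friction and masses are not known exactly. Their poses are not given: they have to be found in the camera images.
- sampler_case: Dust sampler: grey plastic case fixed to the bench, 160 long (own x) x 120 wide (own y) x 62 mm high. Origin: centre of its underside; own x points from the ribbed (free) end of its hatch to the hinge end, z up. On the deck behind the hinge, at x = +55 mm, stands a round steel air inlet, 38 mm across, 34 mm high. In the top, a bare metal hatch 92 (x) x 84 (y) x 6 mm, its top 4 mm proud of the case (66 mm above the bench) when shut.
- sampler_hatch_press (a point): Where to press: middle of three low black rubber cross ribs (34 mm wide, 8 mm apart) on the sampler's hatch, 68 mm from the hinge, 24 mm in from its free end, 67.5 mm above the bench when shut. Moves with the hatch. About 6 N straight down moves it; the latch lets go after 4 mm, a stop is met after 5 mm (press to 10 N). As the hand withdraws it springs up 35 mm and 10 mm towards the hinge.
- sampler_hatch_edge (a point): Middle of the free end of the sampler's hatch, top edge, 92 mm from the hinge. Moves with the hatch; rises about 48 mm when it pops.
- sampler_hatch (a joint): Angle of the sampler's hatch, rad: 0 shut and latched, down to -0.075 when pressed in (the latch lets go at about -0.055), +0.55 popped open. A spring always drives it open, in about 1 s; only the latch holds it shut. Pushed all the way in again from open, it latches shut again.
- sampler_latch (a joint): Follower inside the sampler's push-push latch, m, not visible and never touched: 0 latched, about +0.006 or more when the press has let it go, about -0.0075 once the hatch has popped; it stays so as long as the hatch is not pushed all the way in again.
- battery_case: Battery box: grey case of the same size and axes, fixed to the bench, told by its narrow metal hatch (92 x 48 mm) and two small brass posts (12 mm high, 12 mm across) on the deck; no air inlet. Not to be operated. Origin: centre of its underside.
- battery_hatch (a joint): Angle of the battery box's narrow hatch, rad: 0 shut and latched, to stay so. Same kind of latch.
- mallet: Carver's hammer lying on the bench beyond the cases, about 260 mm long. Loose. To be left alone.
- chisel: Steel stone chisel, 198 mm long, 14 mm thick, lying between the cases along x. Origin: under its middle. Loose. To be left alone.
- offcut: Marble offcut, 55 x 70 x 45 mm high, standing between the cases on the robot's side. Origin: centre of its underside. Loose. To be left alone.
There are look-alikes about, which are no part of the job. Leave any orange or pink look-alike of the sampler_case alone.

How it is judged:
On the way, in this order (a step that is already met when the one before it is completed fails the run):
1. the sampler's hatch is pressed in (below -0.035 rad) (value of joint sampler_hatch below -0.035 rad).
2. the sampler's hatch has popped up (above 0.4 rad) for half a second (value of joint sampler_hatch above 0.4 rad), for 0.5 s.
At the end, for the whole second after the job is handed in: The sampler's hatch stands open and still (over 0.4 rad, under 0.05 rad/s) with its latch let go (follower below -4 mm); the battery box's hatch is shut (-0.03 to 0.06 rad); mallet, chisel and offcut lie within 30 mm of where they were (value of joint sampler_hatch above 0.4 rad and velocity of joint sampler_hatch between -0.05 and 0.05 rad/s and value of joint sampler_latch below -0.004 m and value of joint battery_hatch between -0.03 and 0.06 rad and not (distance of mallet from where it was at the start of the episode above 0.03 m) and not (distance of chisel from where it was at the start of the episode above 0.03 m) and not (distance of offcut from where it was at the start of the episode above 0.03 m)); the robot touches nothing.
It fails at once if the popped hatch is pushed down towards shut again (a second press: under 0.1 rad after popping) (value of joint sampler_latch below -0.004 m and value of joint sampler_hatch below 0.1 rad).
It fails at once if the popped hatch is held or forced by the hand (over 12 N while it is above 0.25 rad) (value of joint sampler_hatch above 0.25 rad and contact force between the arm and sampler_hatch above 12 N).
It fails at once if the sampler's hatch is pressed roughly (over 40 N) (contact force between the arm and sampler_hatch above 40 N).
It fails at once if the battery box's hatch is pressed in (below -0.03 rad) or let open (above 0.06 rad) (value of joint battery_hatch below -0.03 rad or value of joint battery_hatch above 0.06 rad).
It fails at once if the mallet, the chisel or the offcut is moved by more than 30 mm or picked up (distance of any of mallet, chisel, offcut from where it was at the start of the episode above 0.03 m).
It also fails if it takes over 29 s, if anything falls off the work surface, if the arm or the gripper's body presses on something with over 40 N, if the wrist force passes 120 N, or if a joint passes its speed limit or range.

### The arm

A 7-joint arm with a two-finger parallel gripper is mounted at the origin on the work surface. World frame = base frame: x ahead of the robot, y to its left, z up, the work surface at z = 0. Lengths are in m, angles in rad, forces in N, time in s.
With the tool pointing down it reaches from about 0.425 to 0.875 m from the base axis. Payload 8.4 kg.
Tool frame: the origin (TCP) lies on the front face of the gripper's body, between the roots of the fingers; the fingertips stand 70 mm ahead of it and the grasp point (between the pads) lies 51 mm ahead of it (ctrl.pinch_z is the distance from the TCP to the grasp point, in m); z points along the fingers, x is the direction in which the jaws open and shut, and the axes are right-handed (so a half turn about z gives the same grasp; the last joint's range is limited). The gripper opens to 87 mm and grips with 3 to 60 N. Pads are 19 mm wide; open, the fingers measure 117 mm over their backs; the gripper's body (75 mm by 190 mm) begins 51 mm behind the grasp point.
Start: joints at [-1.234, 0.333, 0.04, 1.465, -0.013, 1.343, -0.059], TCP at [0.274, 0.589, 0.292] pointing down, gripper open.
Joint ranges: [-2.58, 2.58], [-0.38, 2.09], [-1.3, 1.39], [0.25, 2.4], [-1.5, 4.64], [0.08, 2.09], [-2.65, 2.65]. Speed limits (rad/s): [2.22, 2.22, 2.79, 2.79, 3.14, 3.14, 3.14].

### API

Orientations are given as [roll, pitch, yaw] about the fixed x, y, z axes, in that order (R = Rz(yaw) Ry(pitch) Rx(roll)).
In Python, from station import ctrl gives the robot as it stands.
- The arm moves only by the tool carry_out, never from a script. Its argument "motion" is a list of rows, each a list of 4 numbers: the shift along the tool's x, y, z in cm, then the turn about the tool's z in rad. In form: [[tx, ty, tz, spin], ...]. A call has 1 to 12 rows; each row is the pose to reach, as a shift and turn from the pose measured when the call began, along the tool's axes at that moment; what a row does not reach only later rows make up. A row lasts 1/10 s, in which the tool goes at most 50 mm and 8.59 degrees, less where a joint would pass 70% of its speed; a pose out of reach is approached as far as the arm can. A call with a gripper value outside its range is refused whole. "fingers" is the finger opening in cm, from 0 to 8.7, set as the call begins (left out, the last holds). The fingers move at their own pace and stop on an object; "newtons" is the grip in N (left out, the last holds). Time passes only in rows, so rows that repeat a pose let the fingers close. It gives the time, the measured TCP pose, the force and the opening at its end, in the units of the state.
- ctrl.read_state(): the state, without advancing time (a new reading comes with each control period).
- ctrl.capture(name): name is "scene" or "top"; returns a dict with "image" (384x512x3 uint8, blue, green, red), "mtx" (3x3 intrinsics, pixels), "R" (3x3) and "t" (3): a world point X has camera coordinates R X + t. Camera axes: x right, y down, z forward; pixel columns grow to the right and rows downward; lengths in m; the calibration is good to about 2 mm. A picture is of the moment at which its call begins. There is no depth.
- ctrl.sign_off(): hands the job in, once; it reports no verdict.
The state is a dict: "time_s": time; "q": joint angles; "dq": joint speeds; "effort": joint torques, N m; "eef_pos": TCP position; "orientation": TCP orientation; "wrist_force": force on the tool from outside, world axes, zero at the start; "ft_torque": the same for the moment, N m; "grip_width": finger opening in m.
Only numpy, scipy, OpenCV 4.12 (cv2) and the standard library are available. Lean on these libraries where they do the work, as an engineer would, in place of code of your own. Each camera call takes 0.05 s, during which the arm holds its last target.

## Working session

There is one attempt and no reset: what is moved stays moved. The work goes in short steps, Python scripts to look and compute and a tool call to move; the robot and the scene stay as the last step left them, time stands still between calls to the robot, and variables do not carry over. Pictures are saved under pics/ and viewed, and the job is handed in when it is done.

Besides the shell and the picture viewer there is one more tool, called in YAML: its name, and indented under it one key for each argument. carry_out: Moves the arm, as the interface text tells. Its arguments: {"type":"object","properties":{"motion":{"type":"array"},"fingers":{"type":"number"},"newtons":{"type":"number"}},"required":["motion"]}

```bash
mkdir -p pics; ls; python3 - <<'E'
from station import ctrl
import cv2,json
for n in("scene","top"):
    c=ctrl.capture(n); cv2.imwrite(f"pics/{n}0.png",c["image"])
    print(n,c["mtx"].tolist(),c["R"].tolist(),c["t"].tolist())
s=ctrl.read_state();print(s)
E
```

```text
pics
scene [[452.16761815867324, 0.0, 253.57818501486003], [0.0, 452.16761815867324, 183.790236149146], [0.0, 0.0, 1.0]] [[-0.6083576481145876, 0.793662444891078, -0.0009463350380079722], [0.645779065439989, 0.49430831265627956, -0.581918113378812], [-0.4613787713147864, -0.35462545820685, -0.8132468344676416]] [0.36373209339413554, -0.3001771112572822, 1.4522642717201266]
top [[363.96312888652767, 0.0, 254.7134720101639], [0.0, 363.96312888652767, 195.9436324334519], [0.0, 0.0, 1.0]] [[-0.023299182580040184, -0.9995341739711292, -0.019712512649436346], [-0.9812969212838155, 0.026633990746044695, -0.190648846877825], [0.1910850605620615, 0.014901865681579626, -0.9814603578490583]] [0.0031313739344700875, 0.5518429750192188, 0.96334925011005]
{'time_s': 0.1, 'q': array([-1.234225  ,  0.33383263,  0.03987049,  1.4661744 , -0.01337853,
        1.34332337, -0.0584458 ]), 'dq': array([-2.37917605e-03, -1.99619419e-03,  1.87088577e-05, -2.89049602e-03,
        1.99327337e-03, -5.56098624e-04,  1.22375242e-05]), 'effort': array([ 3.02813125e-03, -6.57810330e+01,  1.33918706e+00, -4.04710650e+01,
       -5.97303710e-02,  4.09636740e-02,  7.15091824e-05]), 'eef_pos': array([0.27425487, 0.58894708, 0.29145717]), 'orientation': array([3.14147502e+00, 1.46745441e-03, 1.13507114e+00]), 'wrist_force': array([-0.70547194,  0.0609643 ,  0.18320041]), 'ft_torque': array([ 0.00531935, -0.00898035, -0.03124362]), 'grip_width': 0.08718079359527389}
```

View pics/scene0.png

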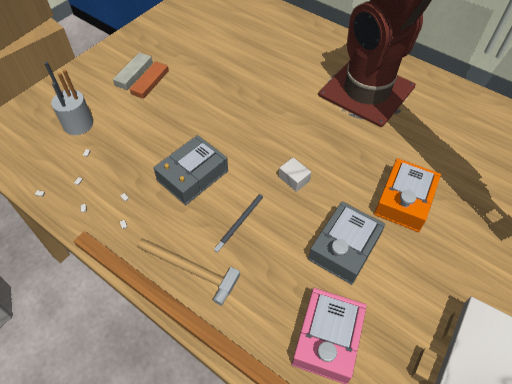

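View pics/top0.png

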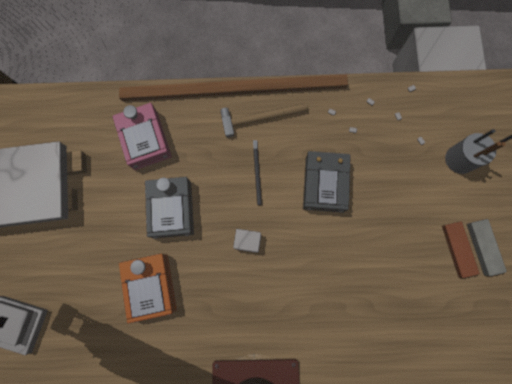

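```bash
cat > h.py <<'E'
import numpy as np,cv2
from station import ctrl
def proj(c,X):
    p=(c["R"]@np.atleast_2d(X).T+np.array(c["t"])[:,None]).T
    q=p@np.array(c["mtx"]).T
    return q[:,:2]/q[:,2:]
def back(c,uv,z):
    R=np.array(c["R"]);t=np.array(c["t"]);C=-R.T@t
    d=R.T@np.linalg.inv(c["mtx"])@np.array([uv[0],uv[1],1.])
    return C+d*(z-C[2])/d[2]
E
python3 - <<'E'
from h import *
a=ctrl.capture("scene");b=ctrl.capture("top")
for c in(a,b):print(proj(c,[[0,0,0],[.274,.589,.292],[.274,.589,0]]), -np.array(c["R"]).T@c["t"])
i=a["image"][185:300,290:400];cv2.imwrite("pics/s1.png",cv2.resize(i,None,fx=5,fy=5,interpolation=cv2.INTER_CUBIC))
i=b["image"][165:250,130:210];cv2.imwrite("pics/t1.png",cv2.resize(i,None,fx=7,fy=7,interpolation=cv2.INTER_CUBIC))
E
```

```text
[[366.82745894  90.32903073]
 [595.07137199 182.75884612]
 [522.58184156 251.76440555]] [1.0851712  0.37470942 1.00671504]
[[255.89653688 404.43551201]
 [-40.11513242 315.79471026]
 [ 44.4043794  302.04528793]] [ 0.35751312 -0.02592357  1.05075905]
```

View pics/s1.png

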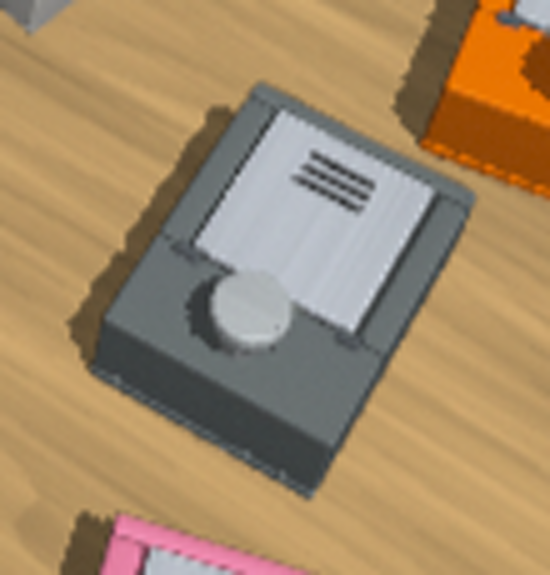

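View pics/t1.png

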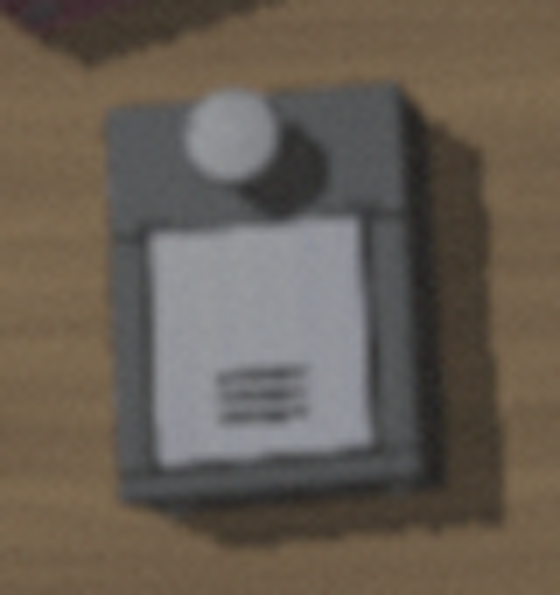

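```bash
python3 - <<'E'
from h import *
from scipy.optimize import least_squares
a=ctrl.capture("scene");b=ctrl.capture("top")
S=lambda p:((p[0]+.5)/5-.5+290,(p[1]+.5)/5-.5+185)
T=lambda p:((p[0]+.5)/7-.5+130,(p[1]+.5)/7-.5+165)
loc=np.array([[-.024,.042,.066],[-.024,-.042,.066],[.068,.042,.066],[.068,-.042,.066],[0,0,.0675]])
ps=np.array([S(p) for p in[(433,188),(280,110),(354,331),(194,243),(333,181)]])
pt=np.array([T(p) for p in[(158,466),(372,444),(150,232),(362,216),(264,395)]])
def W(v):
    c,s=np.cos(v[2]),np.sin(v[2]);R=np.array([[c,-s,0],[s,c,0],[0,0,1]])
    return loc@R.T+[v[0],v[1],0]
for name,f in(("scene",lambda v:(proj(a,W(v))-ps).ravel()),("top",lambda v:(proj(b,W(v))-pt).ravel()),("both",lambda v:np.r_[(proj(a,W(v))-ps).ravel(),(proj(b,W(v))-pt).ravel()])):
    r=least_squares(f,[.5,.25,0]);print(name,r.x,np.abs(r.fun).max())
print(back(a,ps[4],.0675),back(b,pt[4],.0675))
s=ctrl.read_state();v=r.x
from scipy.spatial.transform import Rotation as Ro
R=Ro.from_euler('xyz',s['orientation']).as_matrix();print(R,s['time_s'],s['eef_pos'])
print(R.T@(np.array([v[0],v[1],.0675+.07])-s['eef_pos']), np.hypot(v[0],v[1]))
E
```

```text
scene [0.4883951  0.22935353 0.07744147] 0.5008819345763413
top [0.48624205 0.22991826 0.06354492] 0.276713351807075
both [0.4873061  0.22958211 0.07099553] 0.815841356860517
[0.488989   0.22850778 0.0675    ] [0.48577952 0.22920029 0.0675    ]
[[ 4.22092177e-01  9.06552893e-01 -2.15141315e-04]
 [ 9.06552768e-01 -4.22092232e-01 -4.75748257e-04]
 [-5.22100436e-04  5.77266318e-06 -9.99999864e-01]] 0.3 [0.27432569 0.58914904 0.29194382]
[-0.2359884   0.34484752  0.15456904] 0.5386791041497506
```

carry_out:
  motion:
    - [-2, 3, 0, 0]
    - [-4.5, 6.5, 0, -0.05]
    - [-7, 10, 0, -0.1]
    - [-9.5, 14, 1, -0.15]
    - [-12, 17.5, 2, -0.2]
    - [-14.5, 21, 3, -0.25]
    - [-17, 24.5, 4, -0.3]
    - [-19, 28, 5, -0.35]
    - [-21, 31, 6, -0.4]
    - [-23, 33.5, 7, -0.45]
    - [-23.6, 34.5, 8, -0.5]
    - [-23.6, 34.5, 8, -0.5]
  fingers: 0
  newtons: 10

```text
time_s: 1.5
eef_pos: [0.4879, 0.2271, 0.211]
orientation: [-3.14, 0.002, 1.632]
wrist_force: [-0.6, -0.0, 0.5]
grip_width: 0.0024
```

```bash
cat > st.py <<'E'
from h import *
import sys
from scipy.spatial.transform import Rotation as Ro
s=ctrl.read_state()
R=Ro.from_euler('xyz',s['orientation']).as_matrix()
g=np.array([.487,.2295,.0675+.07])
print(s['time_s'],s['eef_pos'],s['orientation'],s['wrist_force'],s['grip_width'])
print("to press cm",100*R.T@(g-s['eef_pos']))
for n in("scene","top"):
    c=ctrl.capture(n)
    tip=s['eef_pos']+R@[0,0,.07];print(n,"tip px",proj(c,tip))
    cv2.imwrite(f"pics/{n}_{sys.argv[1]}.png",c["image"])
    if len(sys.argv)>2:
        i=c["image"][165:300,270:410] if n=="scene" else c["image"][150:260,110:240]
        cv2.imwrite(f"pics/{n}_{sys.argv[1]}c.png",cv2.resize(i,None,fx=4,fy=4,interpolation=cv2.INTER_CUBIC))
E
python3 st.py 1 c
```

```text
1.5 [0.48788889 0.22707866 0.21100051] [-3.13994105e+00  1.99195001e-03  1.63203367e+00] [-0.57767345 -0.0275594   0.50089001] 0.0024416112082961353
to press cm [ 0.26176019 -0.061765    7.34965634]
scene tip px [[361.7760674  203.48189725]]
top tip px [[160.77967888 216.61764614]]
```

View pics/scene_1.png

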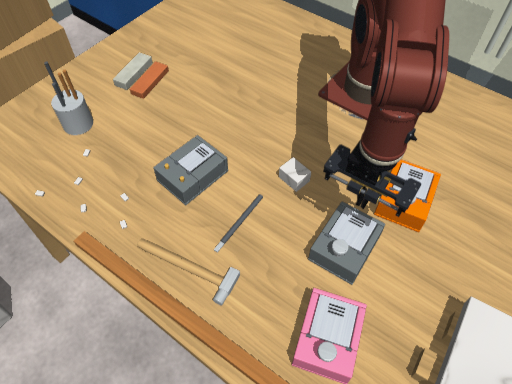

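carry_out:
  motion:
    - [0.3, -0.1, 2.5, 0]
    - [0.3, -0.1, 5, 0]
    - [0.3, -0.1, 6, 0]
    - [0.3, -0.1, 6.5, 0]
    - [0.3, -0.1, 6.5, 0]
    - [0.3, -0.1, 6.5, 0]

```text
time_s: 2.2
eef_pos: [0.4863, 0.2336, 0.1483]
orientation: [3.141, -0.001, 1.634]
wrist_force: [0.3, -0.3, 0.4]
grip_width: 0.0006
```

```bash
python3 st.py 2 c
```

```text
2.2 [0.48634559 0.23357072 0.14832355] [ 3.14096924e+00 -5.43634105e-04  1.63364779e+00] [ 0.3072445  -0.32164571  0.37120097] 0.0005862896388193603
to press cm [-0.41096729  0.0390685   1.08215668]
scene tip px [[359.44472048 218.84056478]]
top tip px [[164.64007623 220.32491715]]
```

View pics/scene_2c.png

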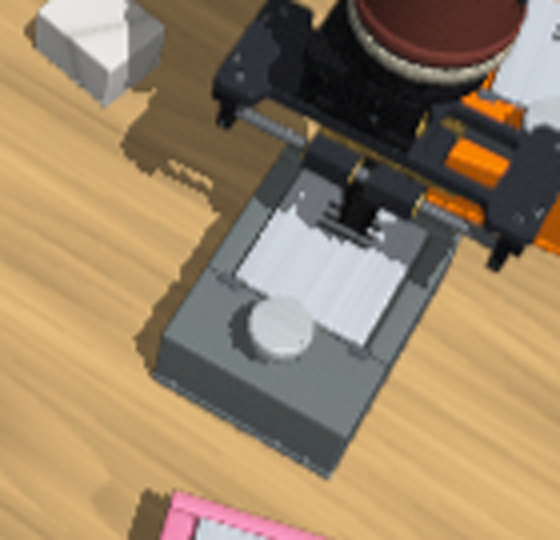

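carry_out:
  motion:
    - [-0.4, 0, 0.3, 0]
    - [-0.4, 0, 0.6, 0]
    - [-0.4, 0, 0.8, 0]
    - [-0.4, 0, 0.9, 0]
    - [-0.4, 0, 1.0, 0]
    - [-0.4, 0, 1.0, 0]

```text
time_s: 2.9
eef_pos: [0.4866, 0.2294, 0.1381]
orientation: [3.141, -0.001, 1.634]
wrist_force: [-0.3, -0.7, 0.3]
grip_width: 0.0006
```

```bash
python3 st.py 3 c
```

```text
2.9 [0.48661015 0.22944051 0.13814844] [ 3.14098083e+00 -5.14855518e-04  1.63359721e+00] [-0.26250748 -0.68825821  0.34206129] 0.0006141805029299199
to press cm [0.00345705 0.03924229 0.06486945]
scene tip px [[357.08943697 220.20969899]]
top tip px [[167.13038972 220.65580629]]
```

View pics/scene_3c.png

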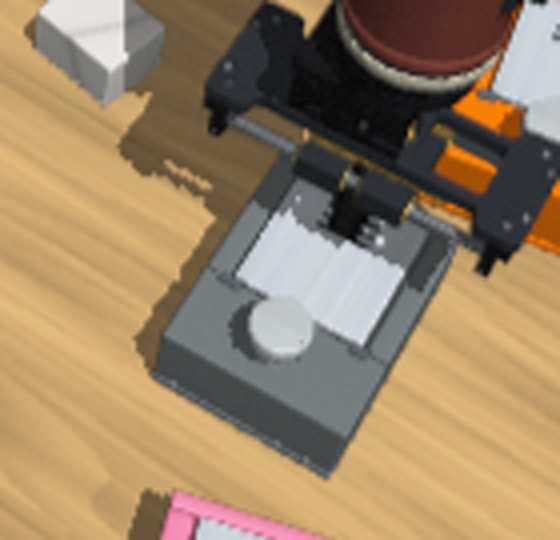

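carry_out:
  motion:
    - [0, 0, 0.1, 0]
    - [0, 0, 0.2, 0]
    - [0, 0, 0.3, 0]
    - [0, 0, 0.4, 0]
    - [0, 0, 0.4, 0]

```text
time_s: 3.5
eef_pos: [0.4867, 0.2295, 0.1346]
orientation: [3.141, -0.001, 1.634]
wrist_force: [-1.5, -0.5, 5.6]
grip_width: 0.0008
```

carry_out:
  motion:
    - [0, 0, 0.1, 0]
    - [0, 0, 0.15, 0]
    - [0, 0, 0.15, 0]

```text
time_s: 3.8
eef_pos: [0.4867, 0.2295, 0.1335]
orientation: [3.141, -0.001, 1.634]
wrist_force: [-1.7, -0.1, 5.2]
grip_width: 0.0006
```

carry_out:
  motion:
    - [0, 0, 0.1, 0]
    - [0, 0, 0.15, 0]
    - [0, 0, 0.15, 0]

```text
time_s: 4.1
eef_pos: [0.4867, 0.2295, 0.1324]
orientation: [3.141, -0.001, 1.633]
wrist_force: [-2.7, -0.9, 6.6]
grip_width: 0.0007
```

carry_out:
  motion:
    - [0, 0, 0.1, 0]
    - [0, 0, 0.1, 0]
    - [0, 0, 0.1, 0]

```text
time_s: 4.4
eef_pos: [0.4867, 0.2295, 0.1318]
orientation: [3.141, -0.001, 1.633]
wrist_force: [-2.3, -1.1, 5.7]
grip_width: 0.0005
```

carry_out:
  motion:
    - [0, 0, 0.1, 0]
    - [0, 0, 0.1, 0]
    - [0, 0, 0.1, 0]

```text
time_s: 4.7
eef_pos: [0.4867, 0.2295, 0.1315]
orientation: [3.141, -0.002, 1.633]
wrist_force: [-3.5, -1.7, 9.1]
grip_width: 0.0006
```

carry_out:
  motion:
    - [0, 0, 0.1, 0]
    - [0, 0, 0.1, 0]

```text
time_s: 4.9
eef_pos: [0.4868, 0.2295, 0.1314]
orientation: [3.141, -0.002, 1.633]
wrist_force: [-4.7, -1.1, 11.0]
grip_width: 0.0006
```

Firm stop at 11 N; now the hand goes straight up, and then away.

carry_out:
  motion:
    - [0, 0, -2, 0]
    - [0, 0, -6, 0]
    - [0, 0, -10, 0]
    - [0, 0, -14, 0]
    - [0, 0, -16, 0]
    - [0, 0, -16, 0]
    - [0, 0, -16, 0]

```text
time_s: 5.6
eef_pos: [0.4866, 0.2292, 0.2911]
orientation: [3.141, -0.002, 1.633]
wrist_force: [0.2, 0.7, -0.6]
grip_width: 0.0005
```

```bash
python3 st.py 4 c
```

```text
5.6 [0.48658335 0.22920059 0.29109749] [ 3.14075116e+00 -2.13503286e-03  1.63325211e+00] [ 0.19132082  0.65192602 -0.62797052] 0.0005446766721771136
to press cm [-5.51110549e-03  3.05270063e-02  1.53598033e+01]
scene tip px [[370.29463683 183.2245529 ]]
top tip px [[150.28171826 212.47063215]]
```

View pics/scene_4c.png

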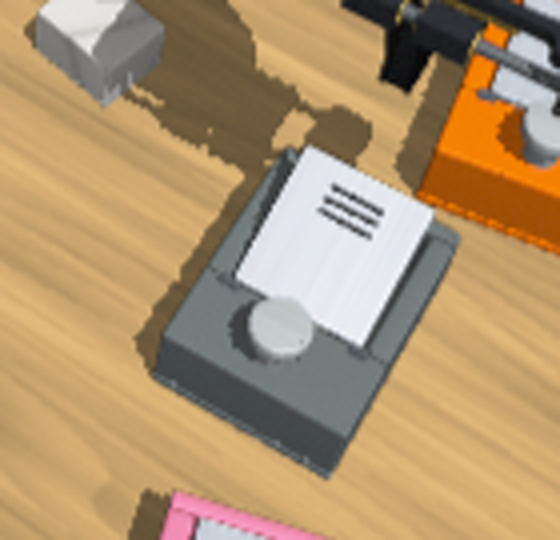

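carry_out:
  motion:
    - [2, 0, -1, 0]
    - [5, 0, -2, 0]
    - [8, 0, -3, 0]
    - [11, 0, -3, 0]
    - [13, 0, -3, 0]
    - [15, 0, -3, 0]
    - [15, 0, -3, 0]
    - [15, 0, -3, 0]
    - [15, 0, -3, 0]
    - [15, 0, -3, 0]
    - [15, 0, -3, 0]
    - [15, 0, -3, 0]

```text
time_s: 6.9
eef_pos: [0.477, 0.3782, 0.3202]
orientation: [-3.141, -0.001, 1.633]
wrist_force: [-0.2, -0.2, 0.9]
grip_width: 0.0006
```

carry_out:
  motion:
    - [0, 0, 0, 0]
    - [0, 0, 0, 0]
    - [0, 0, 0, 0]
    - [0, 0, 0, 0]
    - [0, 0, 0, 0]
    - [0, 0, 0, 0]
    - [0, 0, 0, 0]
    - [0, 0, 0, 0]

```text
time_s: 7.7
eef_pos: [0.4769, 0.3782, 0.3202]
orientation: [-3.141, -0.001, 1.633]
wrist_force: [0.5, 0.1, 0.6]
grip_width: 0.0003
```

```bash
python3 st.py 5 c; python3 - <<'E'
from h import *
# expected free-edge mid/ press pixels when open by 0.55 (hinge 68 mm from press, z .066)
v=np.array([.4873,.2296]);y=.071;u=np.array([np.cos(y),np.sin(y)])
h=v+.068*u
a=ctrl.capture("scene")
for th in(0,.4,.55):
    for d in(.068,.092):
        p=h-u*d*np.cos(th);q=proj(a,[p[0],p[1],.066+d*np.sin(th)])[0]
        print(th,d,q,(q-[270,165])*4)
E
```

```text
7.7 [0.47694979 0.37823125 0.32019827] [-3.14056342e+00 -9.31865995e-04  1.63268166e+00] [0.52168181 0.12148324 0.63052014] 0.00029788556846570497
to press cm [-14.92382855   0.10204575  18.25583215]
scene tip px [[442.41768119 208.64521855]]
top tip px [[ 79.9919531  216.61543481]]
0 0.068 [356.83332871 220.87870044] [347.33331485 223.51480177]
0 0.092 [361.15535762 213.81074022] [364.6214305  195.24296087]
0.4 0.068 [357.90531659 216.73738682] [351.62126636 206.94954727]
0.4 0.092 [362.73322107 208.00867394] [370.93288428 172.03469575]
0.55 0.068 [357.75499076 216.13673006] [351.01996305 204.54692022]
0.55 0.092 [362.5892361  207.08833057] [370.35694441 168.35332227]
```

View pics/scene_5c.png

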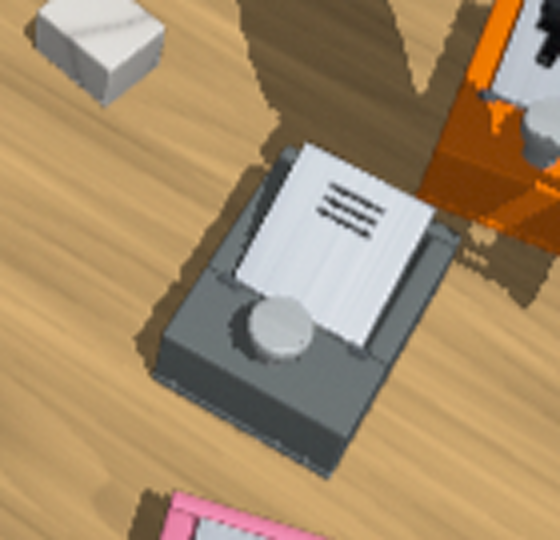

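View pics/scene_5.png

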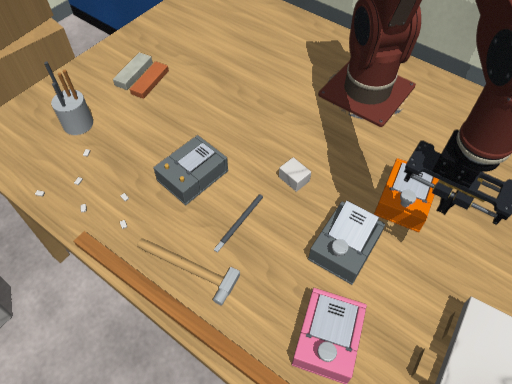

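```bash
python3 - <<'E'
from h import *
v=np.array([.4873,.2296]);y=.071;u=np.array([np.cos(y),np.sin(y)]);w=np.array([-u[1],u[0]])
h=v+.068*u
for n,o,f in(("scene",(290,180),7),("top",(130,160),7)):
    c=ctrl.capture(n);i=c["image"][o[1]:o[1]+85,o[0]:o[0]+110]
    i=cv2.resize(i,None,fx=f,fy=f,interpolation=cv2.INTER_CUBIC)
    for th,col in((.3,(0,0,255)),(.4,(0,255,255)),(.55,(0,255,0))):
        for d in(.068,.092):
          P=[[*(h-u*d*np.cos(th)+w*k),.066+d*np.sin(th)] for k in(-.042,.042)]
          q=((proj(c,P)-o+.5)*f-.5).round().astype(int)
          cv2.line(i,tuple(map(int,q[0])),tuple(map(int,q[1])),col,1)
    cv2.imwrite(f"pics/ov_{n}.png",i)
E
```

```text
(no output)
```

View pics/ov_top.png

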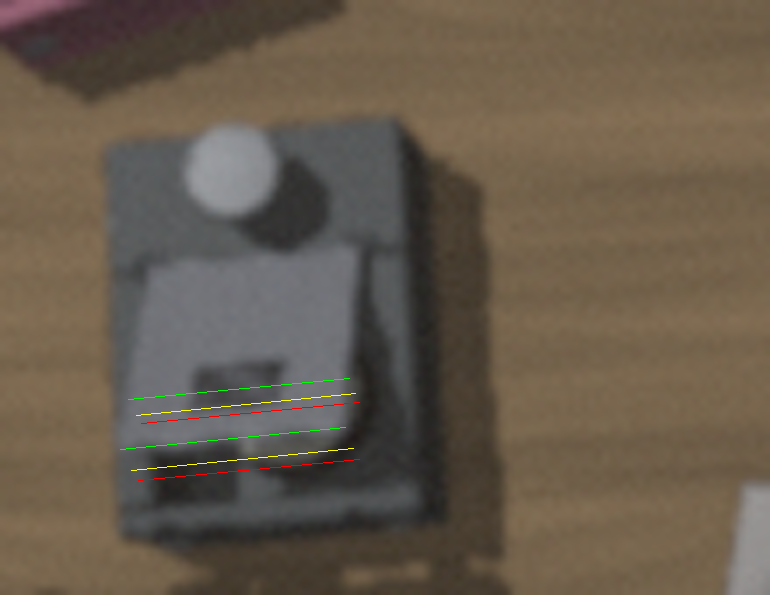

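View pics/ov_scene.png

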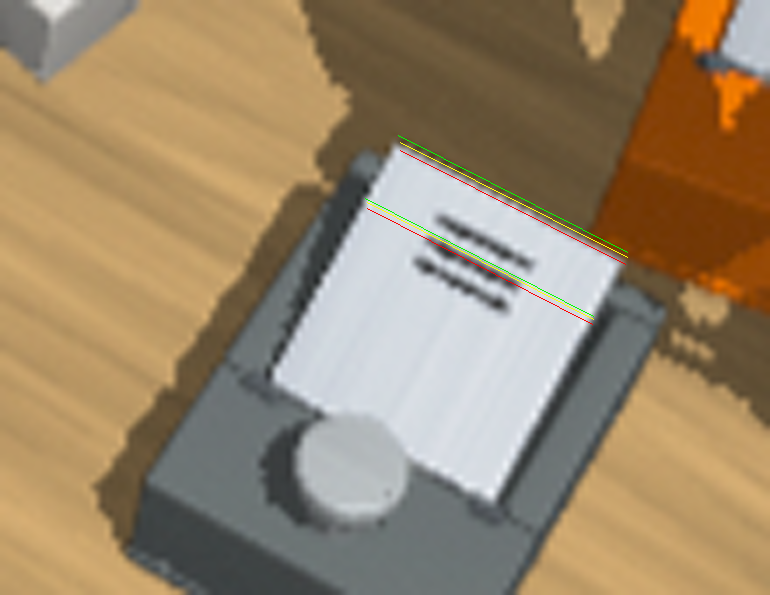

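```bash
python3 -c "
from h import *
s=ctrl.read_state();print(s['time_s'],s['wrist_force'],abs(s['dq']).max());print(ctrl.sign_off())"
```

```text
7.95 [-0.31131878  0.81038078  0.58352893] 0.0011283135531457264
the job is handed in; nothing more can be done
None
```

I pressed the sampler's wide hatch once on its middle rib with closed fingertips, and it popped up when the hand withdrew. It was standing open when I handed the job in at about 8 s.

- **Press:** it took about 6 N to move the hatch. I pressed it roughly 6 mm down to the stop, where the wrist force read 11 N. The hand then went straight up and off to the side.
- **Hatch angle:** in the top view the open hatch lines up with about 0.55 rad. The scene camera is nearly blind to this angle. Its view agreed only roughly: the hatch edge lay a pixel or so below the predicted line.
- **Hatch still:** the pictures taken just after the press and again 2 s later show almost the same position, with the hatch slightly higher in the later one. I had no way to read the hatch or latch joints directly.
- **Other objects:** in the last scene picture the battery box's hatch is shut. By eye, the mallet, chisel and offcut are where they were. I made no numerical check of their positions.
- **Robot:** at hand-in it was at rest and clear of everything, with about 1 N of noise at the wrist.

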